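Turn the drained spotting tile wells-up

ROBOT

A 7-joint arm with a two-finger parallel gripper is mounted at the origin on the work surface. World frame = base frame: x ahead of the robot, y to its left, z up, the work surface at z = 0. Lengths are in m, angles in rad, forces in N, time in s.
With the tool pointing down it reaches from about 0.4 to 0.85 m from the base axis. Payload 4.5 kg.
Tool frame: the origin (TCP) lies midway between the tips of the shut fingers; the grasp point (between the pads) lies behind it (r.tcp_to_grasp is the x of the grasp point in the tool frame, in m); x points along the fingers, z is the direction in which the jaws open and shut, and the axes are right-handed (so a half turn about x gives the same grasp; the last joint's range is limited). The gripper opens to 88 mm and grips with 3 to 60 N. Pads are 18 mm wide; open, the fingers measure 123 mm over their backs; the gripper's body (75 mm by 187 mm) begins 45 mm behind the grasp point.
Start: joints at [-1.269, 0.689, -0.195, 1.565, 0.157, 0.902, -0.215], TCP at [0.165, 0.603, 0.239] pointing down, gripper open.
Joint ranges: [-3.01, 3.01], [-0.46, 2.08], [-1.47, 1.51], [0.13, 2.56], [-1, 4.14], [0.04, 2.09], [-2.66, 2.66]. Speed limits (rad/s): [2.57, 2.57, 3.14, 3.14, 3.14, 3.14, 3.14].

INTERFACE

Orientations are given as a unit quaternion [x, y, z, w].
In Python, from plant import readout, optics, workorder, r gives the robot as it stands.
- The arm moves only by the tool drive_tool, never from a script. Its argument "series" is a list of rows, each an object of numbers: "hand": the finger opening in cm, from 0 to 8.81; "dx", "dy", "dz": the shift along the tool's x, y, z in cm; "yaw": the turn about the tool's x in degrees. In form: [{"hand": .., "dx": .., "dy": .., "dz": .., "yaw": ..}, ...]. A call has exactly 8 rows; each row shifts and turns the commanded pose from where the row before left it, along the tool's axes as they then stand; what a row does not reach is not made up. A row lasts 1/8 s, in which the tool goes at most 62.5 mm and 10.7 degrees, less where a joint would pass 70% of its speed; a pose out of reach is approached as far as the arm can. A call with a gripper value outside its range is refused whole. The fingers move at their own pace and stop on an object; "squeeze" is the grip in N (left out, the last holds). Time passes only in rows, so rows that do not move let the fingers close, or fill a call up. It gives the time, the measured TCP pose, the force and the opening at its end, in the units of the state.
- readout.get_state(): the state, without advancing time (a new reading comes with each control period).
- optics.snapshot(name): name is "scene" or "top"; returns a dict with "pixels" (384x512x3 uint8, red, green, blue), "depth" (384x512 float32, m along the optical axis (not along the pixel's ray), 0 where there is no reading), "fx", "fy", "cx", "cy" (pixels), "dist" ([k1, k2, p1, p2, k3] as OpenCV has them; the pictures are not rectified), "R" (3x3) and "t" (3): a world point X has camera coordinates R X + t. Camera axes: x right, y down, z forward; pixel columns grow to the right and rows downward; lengths in m; the calibration is good to about 2 mm. A picture is of the moment at which its call begins.
- workorder.finish_job(): hands the job in, once; it reports no verdict.
The state is a dict: "clock": time; "q": joint angles; "qd": joint speeds; "joint_torque": joint torques, N m; "tool_pos": TCP position; "eef_rot": TCP orientation; "contact_force": force on the tool from outside, world axes, zero at the start; "moment": the same for the moment, N m; "opening": opening from 0.0 (shut) to 1.0 (fully open).
Only numpy, scipy, OpenCV 4.12 (cv2) and the standard library are available. Lean on these libraries where they do the work, as an engineer would, in place of code of your own. Each camera call takes 0.05 s, during which the arm holds its last target. There are 200 camera calls.

TASK

The washed porcelain spotting tile was left wells-down on the draining stand. Tip it up by its overhanging front edge until it stands on edge against the backboard and let go of it; then take it by its top edge, turn it about and lower it onto the deck again beside the dish, so that it lies flat with the wells up, square to the backboard and its back edge up against it. Porcelain chips: never let it drop or bang on the stand, and leave the other things where they are.

Things in the scene. Friction and masses are not known exactly. Their poses are not given: they have to be found in the camera images.
- spot_tile: white porcelain spotting tile, a slab 120 (own x) by 150 (own y) by 16 mm (own z), 0.4 to 0.65 kg. Origin in the middle of the slab; z points out of the face with the twelve round wells (3 rows of 4, 25 mm across, 8 mm deep); the other face is plain. Starts wells-down on the stand's deck, x front to back, back edge within 8 mm of the backboard, front edge overhanging the deck by about 40 mm
- drain_stand: draining stand, fixed: stainless wire deck 320 mm wide, its top 70 mm above the bench, open in front (nothing before it), a steel backboard behind. Origin on the bench under the foot of the backboard's front face, mid-width; x points from the open front through the backboard, y along it, z up. The deck's front edge is at x = -82 mm; a drip tray 18 mm high stands under it
- deck_back (a point): foot of the backboard's front face at deck level, 70 mm above the bench, mid-width; axes as the stand's. The deck's 6 mm wires run front to back from here, 28 mm apart
- dish: small white evaporating dish, 68 mm across, 30 mm high, standing upright on the same deck beside the tile at the -y end, to be left alone. Origin under its middle
- funnel: red plastic funnel standing mouth down on the bench behind the backboard, 112 mm across, 135 mm high, to be left alone. Origin under its middle
- beaker: glass beaker on the bench behind the backboard, 70 mm across, 92 mm high, to be left alone. Origin under its middle
- cup: pink plastic cup on the bench, 74 mm across, 70 mm high, to be left alone. Origin under its middle
- wash_bottle: white wash bottle with a red spout on the bench, 70 mm across, 182 mm high, to be left alone. Origin under its middle
- reagent_jar: amber glass jar with a black cap on the bench, 68 mm across, 115 mm high, to be left alone. Origin under its middle
- board_top (a point): top edge of the backboard's front face, mid-width, 57 mm above the deck: the board is 4 mm thick and leans back by 8 degrees (its top is farther in +x). The tile left standing against it leans about 10 degrees, steadily, and its top edge is about 60 mm above this point
- spatula: slim steel laboratory spatula lying flat on the bench, 185 mm long, 14 mm wide, 5 mm high, to be left alone. Origin under its middle
Things that resemble listed ones, but are neither listed nor needed, are in the scene too. What is shaped like the spot_tile but blue or orange is not meant.

How it is judged:
On the way:
1. the tile stands on edge on the deck against the backboard, let go (angle between spot_tile's own z axis and vertical between 1.1 and 1.75 rad and x of spot_tile in the frame of drain_stand above -0.035 m and z of spot_tile in the frame of drain_stand below 0.137 m and contact force between spot_tile and drain_stand above 1 N and contact force between each of the arm, the fingers and spot_tile below 0.1 N), for 0.3 s.
At the end, for the whole second after the job is handed in: The tile lies wells up and flat on the deck (within 0.06 rad and 4 mm), square to the backboard within 0.1 rad, its back edge within about 14 mm of it, its middle between 30 mm to the -y side and 95 mm to the +y side of the stand's middle, at rest (angle between spot_tile's own z axis and vertical below 0.06 rad and z of spot_tile in the frame of drain_stand between 0.074 and 0.082 m and x of spot_tile in the frame of drain_stand between -0.074 and -0.052 m and y of spot_tile in the frame of drain_stand between -0.03 and 0.095 m and angle between the x axis of spot_tile and the x axis of drain_stand, either way round below 0.1 rad and linear speed of spot_tile below 0.01 m/s and angular speed of spot_tile below 0.1 rad/s); the robot touches nothing.
It fails at once if the tile falls off the stand (height (world z) of spot_tile below 0.06 m).
It fails at once if the tile bangs on the stand (more than 60 N) (contact force between spot_tile and drain_stand above 60 N).
It fails at once if the tile is dropped or flung (turns faster than 5 rad/s) (angular speed of spot_tile above 5 rad/s).
It fails at once if one of the other things is shifted by more than 25 mm (distance of any of dish, funnel, beaker, cup, wash_bottle, reagent_jar, spatula from where it was at the start of the episode above 0.025 m).
It also fails if it takes over 72 s, if anything falls off the work surface, if the arm or the gripper's body presses on something with over 40 N, if the wrist force passes 120 N, or if a joint passes its speed limit or range.

## Working session

There is one attempt and no reset: what is moved stays moved. The work goes in short steps, Python scripts to look and compute and a tool call to move; the robot and the scene stay as the last step left them, time stands still between calls to the robot, and variables do not carry over. Pictures are saved under pics/ and viewed, about 8 in all and at most 12, crops included, and the job is handed in when it is done.

Besides the shell and the picture viewer there is one more tool, called after "Call:" by a JSON object that holds its "method" and its "body". drive_tool: Moves the arm, as the interface text tells. Its arguments: {"type":"object","properties":{"series":{"type":"array","items":{"type":"object","properties":{"hand":{"type":"number"},"dx":{"type":"number"},"dy":{"type":"number"},"dz":{"type":"number"},"yaw":{"type":"number"}}}},"squeeze":{"type":"number"}},"required":["series"]}

```bash
mkdir -p pics; ls; cat > h.py <<'E'
import numpy as np, cv2
from plant import readout, optics, workorder, r
from scipy.spatial.transform import Rotation as Ro
def snap(n,name=None):
    s=optics.snapshot(n)
    if name: cv2.imwrite('pics/'+name+'.png',s['pixels'][:,:,::-1])
    return s
def cloud(s):
    K=np.array([[s['fx'],0,s['cx']],[0,s['fy'],s['cy']],[0,0,1]])
    h,w=s['depth'].shape
    u,v=np.meshgrid(np.arange(w),np.arange(h))
    p=cv2.undistortPoints(np.stack([u,v],-1).reshape(-1,1,2).astype(np.float64),K,np.array(s['dist'])).reshape(h,w,2)
    d=s['depth'][...,None]
    c=np.concatenate([p*d,d],-1)
    P=(c-np.array(s['t']))@np.array(s['R'])
    P[s['depth']==0]=np.nan
    return P
E
python3 - <<'E'
from h import *
for n in('scene','top'):
    s=snap(n,n+'0'); np.save('pics/'+n,cloud(s)); print(n,-np.array(s['R']).T@s['t'],np.array(s['R']).round(2).tolist())
st=readout.get_state();print(st);print(r.tcp_to_grasp)
print(Ro.from_quat(st['eef_rot']).as_matrix().round(3))
E
```

```text
pics
scene [ 1.79795479 -0.1556754   0.9122004 ] [[0.13, 0.99, -0.02], [0.53, -0.08, -0.84], [-0.84, 0.1, -0.54]]
top [ 0.20325966 -0.00341293  1.72619556] [[-0.02, -1.0, -0.01], [-0.98, 0.02, -0.2], [0.2, 0.0, -0.98]]
{'clock': 0.1, 'q': array([-1.26919975,  0.68988606, -0.19451877,  1.56620987,  0.1573148 ,
        0.9025256 , -0.21506734]), 'qd': array([ 1.46226318e-03, -8.75161846e-04, -9.79443950e-04, -2.48606716e-03,
       -2.19152542e-03, -6.61565140e-05,  1.16605808e-03]), 'joint_torque': array([-4.14838243e-03, -5.28496027e+01, -1.27164379e+00, -1.53837401e+01,
       -5.25308470e-02,  1.99674789e-03,  4.61638604e-05]), 'tool_pos': array([0.16527897, 0.60217014, 0.23800703]), 'eef_rot': array([-0.42919481,  0.56267871,  0.42841915,  0.56181982]), 'contact_force': array([-0.27449729, -0.10035625, -0.55484999]), 'moment': array([-0.0117012 ,  0.01969736,  0.0166087 ]), 'opening': 0.9988360025172404}
-0.0187
[[-0.    -0.964  0.264]
 [-0.002  0.264  0.964]
 [-1.    -0.    -0.002]]
```

View pics/scene0.png

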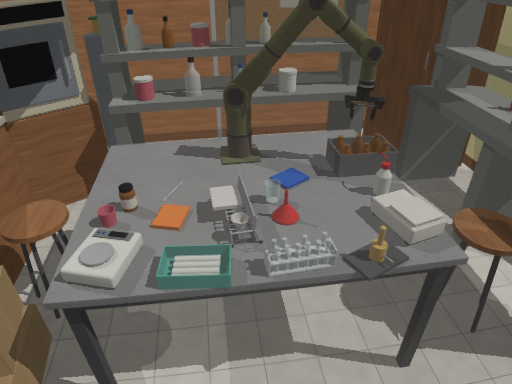

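View pics/top0.png

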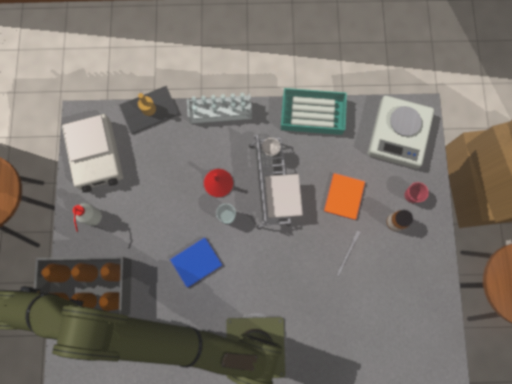

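```bash
python3 - <<'E'
from h import *
P=np.load('pics/top.npy'); I=cv2.imread('pics/top0.png')
sub=P[170:235,265:310]; 
m=np.zeros(P.shape[:2],bool); m[170:222,266:306]=1
m&=(P[...,2]>.078)&(P[...,2]<.094)&(I.min(-1)>150)
Q=P[m]; print(len(Q),Q.mean(0),np.median(Q[:,2]))
print('tile',cv2.minAreaRect(Q[:,:2].astype(np.float32)*1000))
for n,(v0,v1,u0,u1) in {'top':(130,235,250,275),'scene':(170,240,235,268)}.items():
    P=np.load(f'pics/{n}.npy')[v0:v1,u0:u1].reshape(-1,3)
    b=P[(P[:,2]>.108)&(P[:,2]<.14)]
    print(n,len(b),b.min(0),b.max(0)); 
    if len(b): print(cv2.minAreaRect(b[:,:2].astype(np.float32)*1000), np.percentile(b[:,2],[5,50,95]))
P=np.load('pics/top.npy')
print('dish',np.nanmean(P[140:155,268:280].reshape(-1,3),0))
I=cv2.imread('pics/top0.png')[125:240,240:320]; cv2.imwrite('pics/c1.png',cv2.resize(I,None,fx=5,fy=5,interpolation=cv2.INTER_CUBIC))
I=cv2.imread('pics/scene0.png')[160:250,190:310]; cv2.imwrite('pics/c2.png',cv2.resize(I,None,fx=6,fy=6,interpolation=cv2.INTER_CUBIC))
E
```

```text
1075 [ 0.53009643 -0.12234937  0.08520932] 0.0851542454230658
tile ((530.2108154296875, -121.45249938964844), (150.75743103027344, 102.14089965820312), 2.3226053714752197)
top 184 [ 0.42532246 -0.04787116  0.10832872] [ 0.74539145 -0.01133204  0.13791678]
((585.412841796875, -31.82740020751953), (320.46807861328125, 16.07180404663086), 4.563533782958984) [0.11171643 0.12752141 0.13422151]
scene 160 [ 0.4295251  -0.0477834   0.10818566] [ 0.75088266 -0.01218685  0.13496922]
((590.685302734375, -30.352678298950195), (321.9773864746094, 15.84986686706543), 3.795811414718628) [0.1103851  0.12306167 0.13202968]
dish [ 0.71356278 -0.08279745  0.07459749]
```

View pics/c1.png

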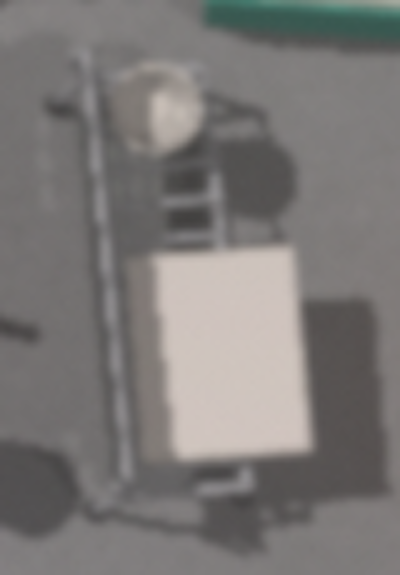

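View pics/c2.png

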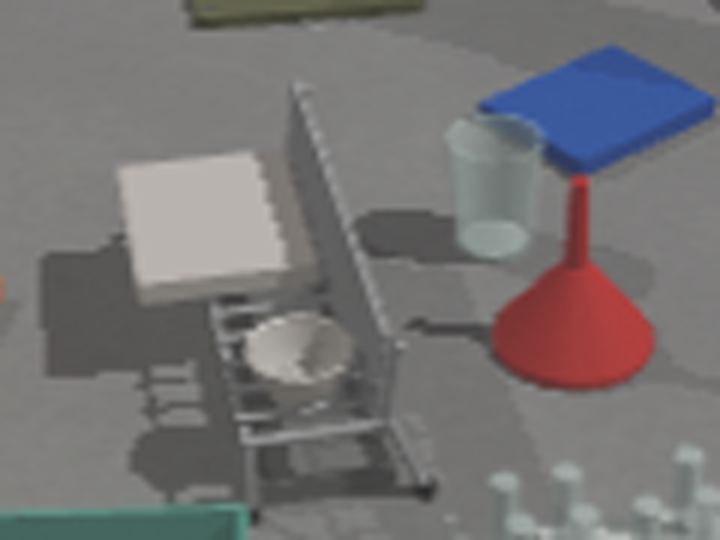

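```bash
python3 - <<'E'
from h import *
for n,(v0,v1,u0,u1),(a0,a1,b0,b1) in (('top',(130,235,250,275),(165,225,258,308)),('scene',(170,240,235,268),(180,215,205,245))):
    P0=np.load(f'pics/{n}.npy')
    P=P0[v0:v1,u0:u1].reshape(-1,3); b=P[(P[:,2]>.12)&(P[:,2]<.14)]
    vx,vy,x0,y0=cv2.fitLine(b[:,:2].astype(np.float32),cv2.DIST_HUBER,0,.001,.001).ravel()
    a=np.arctan2(vy,vx); print(n,'board deg',np.degrees(a)%180,'pt',x0,y0,'zmed',np.median(b[:,2]))
    s=b[:,:2]@[np.cos(a),np.sin(a)]; print(' ends',np.sort(s)[[0,-1]])
    if n=='top': ang=a%np.pi; c0=np.array([x0,y0]); mid=(s.min()+s.max())/2
    Q=P0[a0:a1,b0:b1].reshape(-1,3); Q=Q[(Q[:,2]>.081)&(Q[:,2]<.091)]
    e=np.array([np.cos(ang),np.sin(ang)]); f=np.array([-e[1],e[0]])
    xs=(Q[:,:2]-c0)@f; ys=-(Q[:,:2]@e-mid)
    print(' tile n',len(Q),'x rel board top line',np.percentile(xs,[0,1,50,99,100]),'y',np.percentile(ys,[0,1,99,100]),cv2.minAreaRect(Q[:,:2].astype(np.float32)*1000),'z',np.median(Q[:,2]))
    # front edge line
    bins=np.digitize(ys,np.linspace(ys.min()+.01,ys.max()-.01,12)); 
    fe=np.array([(ys[bins==k].mean(),xs[bins==k].min()) for k in range(1,12)]); print(' front slope deg',np.degrees(np.polyfit(fe[:,0],fe[:,1],1)[0]),fe[:,1].mean())
print('e',e,'f',f,'mid',mid,c0)
E
```

```text
top board deg 4.138476 pt 0.53916854 -0.03750962 zmed 0.12852935741613603
 ends [0.42295642 0.74184274]
 tile n 1096 x rel board top line [-0.13571658 -0.13372885 -0.07385149 -0.00844631  0.00156695] y [-0.05640311 -0.01039614  0.13766713  0.1609082 ] ((536.4016723632812, -107.85147094726562), (217.54580688476562, 133.6091766357422), 1.6167634725570679) z 0.08553596067753563<stdin>:15: RuntimeWarning: Mean of empty slice.
  ret = ret.dtype.type(ret / rcount)
Traceback (most recent call last):
ValueError: zero-size array to reduction operation minimum which has no identity
```

Call:
{"method": "drive_tool", "body": {"series": [{"hand": 8.8,"yaw": 10.1},{"yaw": 10.1},{"yaw": 10.1},{"yaw": 10.1},{"yaw": 10.1},{"yaw": 10.1},{"yaw": 10.0},{}]}}

```text
invalid input at $.series[0]: expected keys hand, dx, dy, dz, yaw
```

```bash
cat >> h.py <<'E'
e=np.array([.9974,.0722,0]);f=np.array([-.0722,.9974,0]);O=np.array([.5871,-.0441,0])
def st(): # state in stand coords
    s=readout.get_state(); d=s['tool_pos']-O; R=Ro.from_quat(s['eef_rot']).as_matrix(); F=s['contact_force']
    print('t %.2f'%s['clock'],'stand xyz mm',(1e3*np.array([d@f,-d@e,d[2]])).round(1),'F',np.round([F@f,-F@e,F[2]],1),'zang',np.degrees(np.arctan2(R[1,2],R[0,2])).round(1),'q',s['q'].round(2),'open',round(s['opening']*88.1,1))
    return s,R
def to(x,y,z):
    s,R=st(); w=O+x*f-y*e; w[2]=z
    print('tool d cm',(100*R.T@(w-s['tool_pos'])).round(2))
E
python3 -c "
from h import *
to(-.153,.064,.14)"
```

```text
t 0.10 stand xyz mm [675.  374.1 238. ] F [-0.1  0.3 -0.6] zang 74.7 q [-1.27  0.69 -0.19  1.57  0.16  0.9  -0.22] open 88.0
tool d cm [  9.92 -56.84 -67.71]
```

Call:
{"method": "drive_tool", "body": {"series": [{"hand": 8.8,"dx": 0,"dy": 0,"dz": 0,"yaw": 10.1},{"hand": 8.8,"dx": 0,"dy": 0,"dz": 0,"yaw": 10.1},{"hand": 8.8,"dx": 0,"dy": 0,"dz": 0,"yaw": 10.1},{"hand": 8.8,"dx": 0,"dy": 0,"dz": 0,"yaw": 10.1},{"hand": 8.8,"dx": 0,"dy": 0,"dz": 0,"yaw": 10.1},{"hand": 8.8,"dx": 0,"dy": 0,"dz": 0,"yaw": 10.1},{"hand": 8.8,"dx": 0,"dy": 0,"dz": 0,"yaw": 10.0},{"hand": 8.8,"dx": 0,"dy": 0,"dz": 0,"yaw": 0}], "squeeze": 30}}

```text
clock: 1.1
tool_pos: [0.1651, 0.6025, 0.2383]
eef_rot: [-0.026, 0.707, 0.025, 0.707]
contact_force: [0.0, -1.1, -0.5]
opening: 0.999
```

```bash
python3 -c "
from h import *
to(-.153,.064,.14)"
```

```text
t 1.10 stand xyz mm [675.4 374.2 238.3] F [-1.1  0.  -0.5] zang 4.2 q [-1.47  0.69  0.16  1.58 -0.14  0.88 -1.18] open 88.0
tool d cm [  9.92 -82.84  30.97]
```

Call:
{"method": "drive_tool", "body": {"series": [{"hand": 8.8,"dx": 0,"dy": -3,"dz": 5.2,"yaw": 0},{"hand": 8.8,"dx": 0,"dy": -3,"dz": 5.2,"yaw": 0},{"hand": 8.8,"dx": 0,"dy": -3,"dz": 5.2,"yaw": 0},{"hand": 8.8,"dx": 0,"dy": -3,"dz": 5.2,"yaw": 0},{"hand": 8.8,"dx": 0,"dy": -4,"dz": 4.2,"yaw": 0},{"hand": 8.8,"dx": 0,"dy": -5,"dz": 3,"yaw": 0},{"hand": 8.8,"dx": 0,"dy": -5,"dz": 2,"yaw": 0},{"hand": 8.8,"dx": 0,"dy": -5,"dz": 1,"yaw": 0}]}}

```text
clock: 2.1
tool_pos: [0.4978, 0.3133, 0.2385]
eef_rot: [-0.026, 0.706, 0.026, 0.707]
contact_force: [0.7, -0.4, -0.6]
opening: 1.0
```

Call:
{"method": "drive_tool", "body": {"series": [{"hand": 8.8,"dx": 0,"dy": -6,"dz": 0,"yaw": 0},{"hand": 8.8,"dx": 0,"dy": -6,"dz": 0,"yaw": 0},{"hand": 8.8,"dx": 0,"dy": -6,"dz": 0,"yaw": 0},{"hand": 8.8,"dx": 0,"dy": -6,"dz": 0,"yaw": 0},{"hand": 8.8,"dx": 0,"dy": -6,"dz": 0,"yaw": 0},{"hand": 8.8,"dx": 0,"dy": -6,"dz": 0,"yaw": 0},{"hand": 8.8,"dx": 0,"dy": -6,"dz": 0,"yaw": 0},{"hand": 8.8,"dx": 0,"dy": -6,"dz": 0,"yaw": 0}]}}

```text
clock: 3.1
tool_pos: [0.5305, -0.1652, 0.2387]
eef_rot: [-0.026, 0.707, 0.027, 0.707]
contact_force: [0.5, 0.4, -0.3]
opening: 1.001
```

```bash
python3 -c "
from h import *
to(-.153,.064,.055)"
```

```text
t 3.10 stand xyz mm [-116.7   65.2  238.7] F [ 0.3 -0.5 -0.3] zang 4.3 q [ 0.2   0.59  0.03  1.79 -0.03  0.76  0.32] open 88.2
tool d cm [18.37 -3.64  0.11]
```

Call:
{"method": "drive_tool", "body": {"series": [{"hand": 8.8,"dx": 0,"dy": -3.7,"dz": 0.1,"yaw": 0},{"hand": 8.8,"dx": 4,"dy": 0,"dz": 0,"yaw": 0},{"hand": 8.8,"dx": 4,"dy": 0,"dz": 0,"yaw": 0},{"hand": 8.8,"dx": 4,"dy": 0,"dz": 0,"yaw": 0},{"hand": 8.8,"dx": 3.5,"dy": 0,"dz": 0,"yaw": 0},{"hand": 8.8,"dx": 2.8,"dy": 0,"dz": 0,"yaw": 0},{"hand": 8.8,"dx": 0,"dy": 0.5,"dz": 0,"yaw": 0},{"hand": 8.8,"dx": 0,"dy": 0,"dz": 0,"yaw": 0}]}}

```text
clock: 4.1
tool_pos: [0.5343, -0.1945, 0.0565]
eef_rot: [-0.026, 0.706, 0.026, 0.707]
contact_force: [0.1, 1.4, -0.2]
opening: 1.004
```

```bash
python3 -c "
from h import *
to(-.13,.064,.055)
s=snap('scene'); I=s['pixels'][140:250,180:310,::-1]; cv2.imwrite('pics/c3.png',cv2.resize(I,None,fx=6,fy=5,interpolation=cv2.INTER_CUBIC))"
```

```text
t 4.10 stand xyz mm [-146.2   63.5   56.5] F [ 1.4 -0.2 -0.2] zang 4.2 q [ 0.26  0.89  0.01  1.87 -0.03  0.38  0.37] open 88.4
tool d cm [ 0.15  1.62 -0.05]
```

View pics/c3.png

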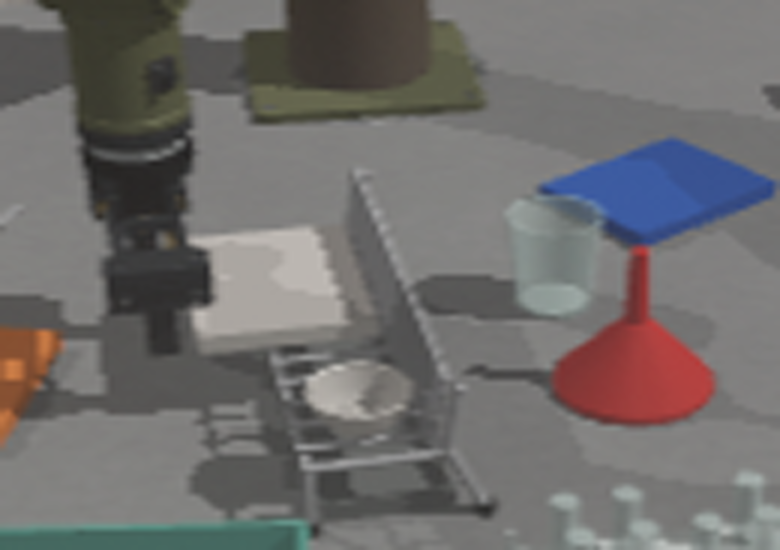

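Call:
{"method": "drive_tool", "body": {"series": [{"hand": 8.8,"dx": 0,"dy": 0.6,"dz": 0,"yaw": 0},{"hand": 8.8,"dx": 0,"dy": 0.2,"dz": 0,"yaw": 0},{"hand": 8.8,"dx": 0,"dy": 0.2,"dz": 0,"yaw": 0},{"hand": 8.8,"dx": 0,"dy": 0.1,"dz": 0,"yaw": 0},{"hand": 8.8,"dx": 0,"dy": 0.1,"dz": 0,"yaw": 0},{"hand": 8.8,"dx": 0,"dy": 0.1,"dz": 0,"yaw": 0},{"hand": 8.8,"dx": 0,"dy": 0,"dz": 0,"yaw": 0},{"hand": 8.8,"dx": 0,"dy": 0,"dz": 0,"yaw": 0}]}}

```text
clock: 5.15
tool_pos: [0.533, -0.1827, 0.0557]
eef_rot: [-0.025, 0.707, 0.025, 0.707]
contact_force: [0.4, -1.4, -0.6]
opening: 1.002
```

```bash
python3 -c "
from h import *
st()"
```

```text
t 5.15 stand xyz mm [-134.3   64.    55.7] F [-1.4 -0.3 -0.6] zang 4.0 q [ 0.24  0.89  0.02  1.89 -0.04  0.37  0.35] open 88.3
```

Call:
{"method": "drive_tool", "body": {"series": [{"hand": 8.8,"dx": 0,"dy": 0.1,"dz": 0,"yaw": 0},{"hand": 8.8,"dx": 0,"dy": 0.1,"dz": 0,"yaw": 0},{"hand": 8.8,"dx": 0,"dy": 0.1,"dz": 0,"yaw": 0},{"hand": 8.8,"dx": 0,"dy": 0.1,"dz": 0,"yaw": 0},{"hand": 8.8,"dx": 0,"dy": 0.1,"dz": 0,"yaw": 0},{"hand": 8.8,"dx": 0,"dy": 0,"dz": 0,"yaw": 0},{"hand": 8.8,"dx": 0,"dy": 0,"dz": 0,"yaw": 0},{"hand": 8.8,"dx": 0,"dy": 0,"dz": 0,"yaw": 0}]}}

```text
clock: 6.15
tool_pos: [0.5324, -0.1774, 0.0557]
eef_rot: [-0.025, 0.707, 0.025, 0.707]
contact_force: [-0.1, -3.9, 1.2]
opening: 0.996
```

```bash
python3 -c "
from h import *
st()"
```

```text
t 6.15 stand xyz mm [-129.    64.2   55.7] F [-3.9  0.3  1.2] zang 4.1 q [ 0.23  0.89  0.02  1.89 -0.04  0.36  0.35] open 87.8
```

Call:
{"method": "drive_tool", "body": {"series": [{"hand": 8.8,"dx": 0,"dy": 0.1,"dz": 0,"yaw": 0},{"hand": 8.8,"dx": 0,"dy": 0.1,"dz": 0,"yaw": 0},{"hand": 8.8,"dx": 0,"dy": 0.1,"dz": 0,"yaw": 0},{"hand": 8.8,"dx": 0,"dy": 0,"dz": 0,"yaw": 0},{"hand": 8.8,"dx": 0,"dy": 0,"dz": 0,"yaw": 0},{"hand": 8.8,"dx": 0,"dy": 0,"dz": 0,"yaw": 0},{"hand": 8.8,"dx": 0,"dy": 0,"dz": 0,"yaw": 0},{"hand": 8.8,"dx": 0,"dy": 0,"dz": 0,"yaw": 0}]}}

```text
clock: 7.15
tool_pos: [0.5324, -0.1773, 0.0559]
eef_rot: [-0.026, 0.706, 0.023, 0.707]
contact_force: [-0.3, -9.1, 0.0]
opening: 0.996
```

```bash
python3 -c "
from h import *
st()"
```

```text
t 7.15 stand xyz mm [-128.9   64.1   55.9] F [-9.  1.  0.] zang 4.0 q [ 0.22  0.88  0.02  1.89 -0.04  0.36  0.34] open 87.8
```

Call:
{"method": "drive_tool", "body": {"series": [{"hand": 8.8,"dx": 0,"dy": 0.2,"dz": 0,"yaw": 0},{"hand": 8.8,"dx": 0,"dy": 0.15,"dz": 0,"yaw": 0},{"hand": 8.8,"dx": -0.2,"dy": 0,"dz": 0,"yaw": 0},{"hand": 8.8,"dx": -0.3,"dy": 0,"dz": 0,"yaw": 0},{"hand": 8.8,"dx": -0.4,"dy": 0,"dz": 0,"yaw": 0},{"hand": 8.8,"dx": -0.4,"dy": 0.05,"dz": 0,"yaw": 0},{"hand": 8.8,"dx": -0.4,"dy": 0.05,"dz": 0,"yaw": 0},{"hand": 8.8,"dx": -0.4,"dy": 0.05,"dz": 0,"yaw": 0}]}}

```text
clock: 8.15
tool_pos: [0.5325, -0.1755, 0.0772]
eef_rot: [-0.027, 0.706, 0.021, 0.708]
contact_force: [2.0, -15.0, -1.0]
opening: 0.997
```

```bash
python3 -c "
from h import *
st()
s=snap('scene'); I=s['pixels'][140:250,180:310,::-1]; cv2.imwrite('pics/c4.png',cv2.resize(I,None,fx=6,fy=5,interpolation=cv2.INTER_CUBIC))"
```

```text
t 8.15 stand xyz mm [-127.1   63.9   77.2] F [-15.1  -0.9  -1. ] zang 3.9 q [ 0.21  0.85  0.03  1.89 -0.04  0.4   0.34] open 87.8
```

View pics/c4.png

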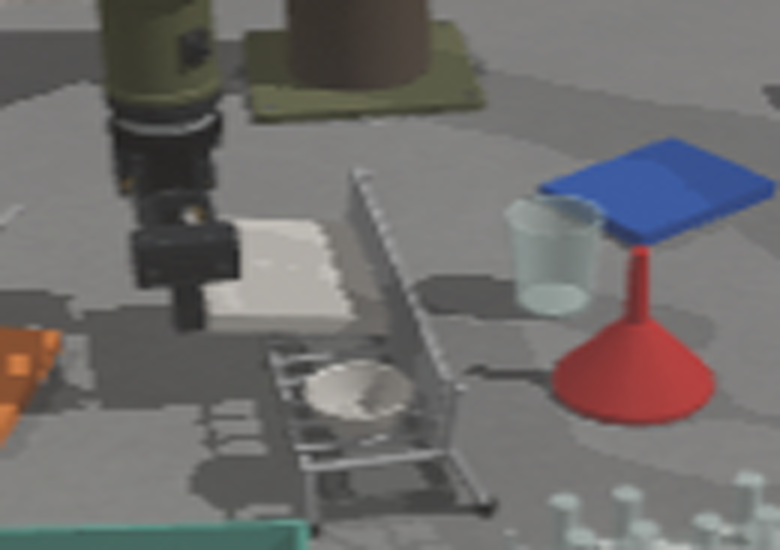

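```bash
cat >> h.py <<'E'
def tile(box=(-.2,.08,-.06,.19),zmin=.08,zmax=.22,names=('scene','top')):
    for n in names:
        s=snap(n); P=cloud(s).reshape(-1,3); C=s['pixels'].reshape(-1,3).astype(int)
        d=P-O; X=np.c_[d@f,-d@e,P[:,2]]
        m=(X[:,0]>box[0])&(X[:,0]<box[1])&(X[:,1]>box[2])&(X[:,1]<box[3])&(X[:,2]>zmin)&(X[:,2]<zmax)&(C.min(1)>135)&(C.max(1)-C.min(1)<35)
        Q=X[m]
        for k in range(0 if len(Q)<30 else 5):
            c=np.median(Q,0) if k==0 else Q.mean(0); u,sv,V=np.linalg.svd(Q-c,full_matrices=False); nn=V[2]; Q=Q[abs((Q-c)@nn)<(.01,.006,.004,.004,.004)[k]] 
        if len(Q)>30:
            print(n,len(Q),'normal',(nn*np.sign(nn[2])).round(3),'c',(1e3*Q.mean(0)).round(1),'lo',(1e3*np.percentile(Q,1,0)).round(1),'hi',(1e3*np.percentile(Q,99,0)).round(1))
        else: print(n,'few',len(Q))
E
python3 -c "
from h import *
tile()"
```

```text
scene 333 normal [ 0.184 -0.003  0.983] c [-57.7  53.3  97.6] lo [-111.2  -10.8   89. ] hi [-18.4 137.4 107.4]
top 155 normal [-0.104  0.017  0.994] c [-31.8  55.6  91.3] lo [-51.2  -9.1  86.8] hi [-17.5 128.3  95.7]
```

Call:
{"method": "drive_tool", "body": {"series": [{"hand": 8.8,"dx": -0.51,"dy": 0.04,"dz": 0,"yaw": 0},{"hand": 8.8,"dx": -0.51,"dy": 0.06,"dz": 0,"yaw": 0},{"hand": 8.8,"dx": -0.5,"dy": 0.08,"dz": 0,"yaw": 0},{"hand": 8.8,"dx": -0.5,"dy": 0.1,"dz": 0,"yaw": 0},{"hand": 8.8,"dx": -0.49,"dy": 0.12,"dz": 0,"yaw": 0},{"hand": 8.8,"dx": -0.48,"dy": 0.14,"dz": 0,"yaw": 0},{"hand": 8.8,"dx": -0.47,"dy": 0.16,"dz": 0,"yaw": 0},{"hand": 8.8,"dx": -0.46,"dy": 0.17,"dz": 0,"yaw": 0}]}}

```text
clock: 9.3
tool_pos: [0.5319, -0.1663, 0.1169]
eef_rot: [-0.027, 0.706, 0.021, 0.708]
contact_force: [0.8, -14.1, 2.3]
opening: 0.998
```

```bash
python3 -c "
from h import *
st();tile(names=('scene',))"
```

```text
t 9.30 stand xyz mm [-117.9   63.9  116.9] F [-14.1   0.2   2.3] zang 3.9 q [ 0.2   0.78  0.04  1.89 -0.04  0.47  0.33] open 88.0
scene 296 normal [ 0.504 -0.001  0.864] c [-49.8  52.  116.7] lo [-96.7 -11.3  94.7] hi [-13.3 136.1 145.9]
```

Call:
{"method": "drive_tool", "body": {"series": [{"hand": 8.8,"dx": -0.55,"dy": 0.21,"dz": 0,"yaw": 0},{"hand": 8.8,"dx": -0.54,"dy": 0.25,"dz": 0,"yaw": 0},{"hand": 8.8,"dx": -0.53,"dy": 0.28,"dz": 0,"yaw": 0},{"hand": 8.8,"dx": -0.49,"dy": 0.29,"dz": 0,"yaw": 0},{"hand": 8.8,"dx": -0.46,"dy": 0.33,"dz": 0,"yaw": 0},{"hand": 8.8,"dx": -0.46,"dy": 0.38,"dz": 0,"yaw": 0},{"hand": 8.8,"dx": -0.41,"dy": 0.38,"dz": 0,"yaw": 0},{"hand": 8.8,"dx": -0.39,"dy": 0.42,"dz": 0,"yaw": 0}]}}

```text
clock: 10.35
tool_pos: [0.5295, -0.1359, 0.1546]
eef_rot: [-0.025, 0.707, 0.025, 0.707]
contact_force: [0.4, -4.3, 2.3]
opening: 0.997
```

```bash
python3 -c "
from h import *
st();tile(names=('scene',))"
```

```text
t 10.35 stand xyz mm [-87.4  64.1 154.6] F [-4.3 -0.1  2.3] zang 4.1 q [ 0.14  0.71  0.04  1.89 -0.05  0.54  0.29] open 87.8
scene 141 normal [0.828 0.003 0.561] c [-36.   46.3 136.2] lo [-64.4 -13.8 102.3] hi [-13.2 129.3 177.1]
```

Call:
{"method": "drive_tool", "body": {"series": [{"hand": 8.8,"dx": -0.34,"dy": 0.46,"dz": 0,"yaw": 0},{"hand": 8.8,"dx": -0.31,"dy": 0.48,"dz": 0,"yaw": 0},{"hand": 8.8,"dx": -0.28,"dy": 0.5,"dz": 0,"yaw": 0},{"hand": 8.8,"dx": -0.25,"dy": 0.52,"dz": 0,"yaw": 0},{"hand": 8.8,"dx": -0.22,"dy": 0.54,"dz": 0,"yaw": 0},{"hand": 8.8,"dx": -0.19,"dy": 0.55,"dz": 0,"yaw": 0},{"hand": 8.8,"dx": -0.15,"dy": 0.56,"dz": 0,"yaw": 0},{"hand": 8.8,"dx": -0.13,"dy": 0.4,"dz": 0,"yaw": 0}]}}

```text
clock: 11.4
tool_pos: [0.5265, -0.0944, 0.1728]
eef_rot: [-0.025, 0.707, 0.025, 0.706]
contact_force: [0.7, 0.2, -0.1]
opening: 1.0
```

```bash
python3 -c "
from h import *
st();tile(names=('scene',))"
```

```text
t 11.40 stand xyz mm [-45.8  64.1 172.8] F [ 0.1 -0.7 -0.1] zang 4.1 q [ 0.06  0.67  0.05  1.91 -0.06  0.56  0.23] open 88.1
scene few 25
```

Call:
{"method": "drive_tool", "body": {"series": [{"hand": 8.8,"dx": -0.1,"dy": 0.3,"dz": 0,"yaw": 0},{"hand": 8.8,"dx": -0.05,"dy": 0.3,"dz": 0,"yaw": 0},{"hand": 8.8,"dx": 0,"dy": 0.3,"dz": 0,"yaw": 0},{"hand": 8.8,"dx": 0,"dy": 0.3,"dz": 0,"yaw": 0},{"hand": 8.8,"dx": 0,"dy": 0.3,"dz": 0,"yaw": 0},{"hand": 8.8,"dx": 0,"dy": 0.3,"dz": 0,"yaw": 0},{"hand": 8.8,"dx": 0,"dy": 0.3,"dz": 0,"yaw": 0},{"hand": 8.8,"dx": 0,"dy": 0.3,"dz": 0,"yaw": 0}]}}

```text
clock: 12.45
tool_pos: [0.525, -0.0711, 0.1744]
eef_rot: [-0.025, 0.707, 0.025, 0.707]
contact_force: [-0.5, -0.1, -0.4]
opening: 0.995
```

```bash
cat >> h.py <<'E'
def prof(y0=0,y1=.13,zmin=.085):
    s=snap('scene'); P=cloud(s).reshape(-1,3); C=s['pixels'].reshape(-1,3).astype(int)
    d=P-O; X=np.c_[d@f,-d@e,P[:,2]]
    m=(X[:,0]>-.16)&(X[:,0]<.08)&(X[:,1]>-.1)&(X[:,1]<.19)&(X[:,2]>zmin)&(X[:,2]<.24)&(C.min(1)>110)&(C.max(1)-C.min(1)<35)
    Q=X[m]; print('y range',np.percentile(Q[:,1],[1,99]).round(3))
    for z in np.arange(zmin,.22,.01):
        q=Q[(Q[:,2]>=z)&(Q[:,2]<z+.01)]
        if len(q)>3: print('z %.3f n %d x'%(z,len(q)),(1e3*np.percentile(q[:,0],[5,50,95])).round(1))
E
python3 -c "
from h import *
st();prof()
s=snap('scene'); I=s['pixels'][120:230,190:320,::-1]; cv2.imwrite('pics/c5.png',cv2.resize(I,None,fx=6,fy=5,interpolation=cv2.INTER_CUBIC))"
```

```text
t 12.45 stand xyz mm [-22.5  63.9 174.4] F [-0.1  0.6 -0.4] zang 4.1 q [ 0.01  0.66  0.06  1.93 -0.07  0.56  0.19] open 87.7
y range [-0.098  0.13 ]
z 0.085 n 24 x [-50.7 -34.7 -14. ]
z 0.095 n 25 x [-54.9 -30.7 -13. ]
z 0.105 n 5 x [-13.5 -11.8  -8.8]
z 0.115 n 15 x [-13.4 -11.   -3. ]
z 0.125 n 31 x [-12.5  10.7  13.6]
z 0.135 n 9 x [-10.   -3.7   0.7]
z 0.145 n 9 x [-11.8  -6.7   0.8]
z 0.155 n 8 x [-11.5  -5.1   1.5]
z 0.165 n 9 x [-11.3  -6.2   1.3]
z 0.175 n 8 x [-9.9 -4.4  0.9]
z 0.185 n 37 x [-9.6 -2.4  3. ]
```

View pics/c5.png

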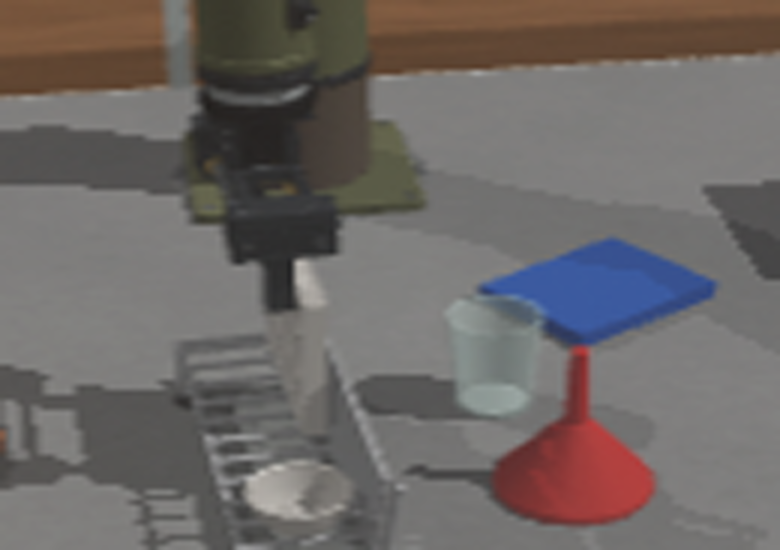

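Call:
{"method": "drive_tool", "body": {"series": [{"hand": 8.8,"dx": 0,"dy": 0.2,"dz": 0,"yaw": 0},{"hand": 8.8,"dx": 0,"dy": 0.2,"dz": 0,"yaw": 0},{"hand": 8.8,"dx": 0,"dy": 0.2,"dz": 0,"yaw": 0},{"hand": 8.8,"dx": 0,"dy": 0.2,"dz": 0,"yaw": 0},{"hand": 8.8,"dx": 0,"dy": 0.2,"dz": 0,"yaw": 0},{"hand": 8.8,"dx": 0,"dy": 0.2,"dz": 0,"yaw": 0},{"hand": 8.8,"dx": 0,"dy": 0.2,"dz": 0,"yaw": 0},{"hand": 8.8,"dx": 0,"dy": 0.2,"dz": 0,"yaw": 0}]}}

```text
clock: 13.55
tool_pos: [0.5239, -0.0558, 0.1744]
eef_rot: [-0.025, 0.707, 0.025, 0.707]
contact_force: [-0.1, -1.6, 0.0]
opening: 1.0
```

```bash
python3 -c "
from h import *
st();prof(zmin=.105)"
```

```text
t 13.55 stand xyz mm [ -7.1  63.9 174.4] F [-1.6  0.2  0. ] zang 4.0 q [-0.02  0.66  0.06  1.93 -0.07  0.55  0.16] open 88.1
y range [-0.089  0.132]
z 0.105 n 6 x [-12.1  -9.5  -8.2]
z 0.115 n 24 x [-9.3 -6.9 -0.8]
z 0.125 n 28 x [-7.6  9.7 13.4]
z 0.135 n 10 x [-3.2  4.3 13.2]
z 0.145 n 14 x [-3.3  1.1  9. ]
z 0.155 n 16 x [-1.   5.3 14.2]
z 0.165 n 10 x [ 1.7 11.2 17.2]
z 0.175 n 9 x [ 5.8 10.1 17.6]
z 0.185 n 36 x [ 6.8 15.2 21.5]
```

Call:
{"method": "drive_tool", "body": {"series": [{"hand": 8.8,"dx": 0,"dy": -0.5,"dz": 0,"yaw": 0},{"hand": 8.8,"dx": 0,"dy": -1.5,"dz": 0,"yaw": 0},{"hand": 8.8,"dx": -1,"dy": -2,"dz": 0,"yaw": 0},{"hand": 8.8,"dx": -3,"dy": -2,"dz": 0,"yaw": 0},{"hand": 8.8,"dx": -3,"dy": 0,"dz": 0,"yaw": 0},{"hand": 8.8,"dx": -2,"dy": 0,"dz": 0,"yaw": -10.5},{"hand": 8.8,"dx": 0,"dy": 0,"dz": 0,"yaw": -10.5},{"hand": 8.8,"dx": 0,"dy": 0,"dz": 0,"yaw": -10.5}]}}

```text
clock: 14.6
tool_pos: [0.528, -0.1165, 0.2648]
eef_rot: [-0.218, 0.673, 0.217, 0.673]
contact_force: [-0.3, 0.1, -0.3]
opening: 0.999
```

```bash
python3 -c "
from h import *
st();prof(zmin=.105);tile(zmin=.18,zmax=.21,names=('top',))"
```

```text
t 14.60 stand xyz mm [-67.9  64.2 264.8] F [ 0.1  0.3 -0.3] zang 35.8 q [ 0.19  0.54 -0.1   1.79  0.07  0.81  0.68] open 88.0
y range [-0.084  0.136]
z 0.105 n 9 x [-12.5 -10.5  -5.5]
z 0.115 n 32 x [-9.9 -7.9  0.2]
z 0.125 n 34 x [-7.6  6.2 13.6]
z 0.135 n 11 x [-4.9  3.9 10.4]
z 0.145 n 25 x [-3.3 -0.5 11.8]
z 0.155 n 25 x [-0.5  1.9 12.2]
z 0.165 n 15 x [ 2.6  9.6 18. ]
z 0.175 n 12 x [ 3.9 10.  22.6]
z 0.185 n 78 x [ 6.9 13.7 21.1]
top 155 normal [ 0.203 -0.01   0.979] c [ 12.7  64.3 187.8] lo [  4.3  -8.8 183.1] hi [ 20.7 137.3 192.2]
```

Call:
{"method": "drive_tool", "body": {"series": [{"hand": 8.8,"dx": 0,"dy": 0,"dz": 0,"yaw": -9.7},{"hand": 8.8,"dx": 0,"dy": 0,"dz": 0,"yaw": -9.7},{"hand": 8.8,"dx": 0,"dy": 0,"dz": 0,"yaw": -9.7},{"hand": 8.8,"dx": 0,"dy": 0,"dz": 0,"yaw": -9.7},{"hand": 8.8,"dx": 0,"dy": 0,"dz": 0,"yaw": -9.7},{"hand": 8.8,"dx": 0,"dy": 0,"dz": 0,"yaw": -9.8},{"hand": 8.8,"dx": 0,"dy": 0,"dz": 3.8,"yaw": 0},{"hand": 8.8,"dx": 0,"dy": 0,"dz": 3.8,"yaw": 0}]}}

```text
clock: 15.7
tool_pos: [0.5228, -0.0397, 0.2642]
eef_rot: [-0.515, 0.485, 0.515, 0.485]
contact_force: [0.5, 0.4, -0.7]
opening: 0.997
```

```bash
python3 -c "
from h import *
to(.0085,.064,.148)"
```

```text
t 15.70 stand xyz mm [  9.   63.8 264.2] F [ 0.4 -0.6 -0.7] zang 93.5 q [ 0.24  0.54 -0.4   1.83  0.27  0.82  1.34] open 87.8
tool d cm [11.62  0.02 -0.05]
```

Call:
{"method": "drive_tool", "body": {"series": [{"hand": 8.8,"dx": 3,"dy": 0,"dz": 0,"yaw": -0.5},{"hand": 8.8,"dx": 3,"dy": 0,"dz": 0,"yaw": 0},{"hand": 8.8,"dx": 3,"dy": 0,"dz": 0,"yaw": 0},{"hand": 8.8,"dx": 2.6,"dy": 0,"dz": 0,"yaw": 0},{"hand": 5,"dx": 0,"dy": 0,"dz": 0,"yaw": 0},{"hand": 4,"dx": 0,"dy": 0,"dz": 0,"yaw": 0},{"hand": 3,"dx": 0,"dy": 0,"dz": 0,"yaw": 0},{"hand": 3,"dx": 0,"dy": 0,"dz": 0,"yaw": 0}], "squeeze": 5}}

```text
clock: 16.7
tool_pos: [0.5235, -0.0394, 0.1493]
eef_rot: [0.519, -0.48, -0.518, -0.481]
contact_force: [-0.4, -0.6, -0.2]
opening: 0.572
```

```bash
python3 -c "
from h import *
to(-.012,.064,.148)"
```

```text
t 16.70 stand xyz mm [  9.2  63.1 149.3] F [-0.6  0.4 -0.2] zang 94.3 q [ 0.18  0.71 -0.31  1.95  0.39  0.54  1.25] open 50.4
tool d cm [ 0.13  0.1  -2.12]
```

Call:
{"method": "drive_tool", "body": {"series": [{"hand": 2.8,"dx": 0,"dy": 0,"dz": 0,"yaw": 0},{"hand": 2.8,"dx": 0,"dy": 0.1,"dz": 0,"yaw": 0},{"hand": 2.8,"dx": 0,"dy": 0,"dz": 0,"yaw": 0},{"hand": 2.8,"dx": 0,"dy": 0,"dz": -0.3,"yaw": 0},{"hand": 2.8,"dx": 0,"dy": 0,"dz": -0.4,"yaw": 0},{"hand": 2.8,"dx": 0,"dy": 0,"dz": -0.4,"yaw": 0},{"hand": 2.8,"dx": 0,"dy": 0,"dz": -0.4,"yaw": 0},{"hand": 2.8,"dx": 0,"dy": 0,"dz": -0.3,"yaw": 0}]}}

```text
clock: 17.7
tool_pos: [0.5233, -0.0578, 0.1483]
eef_rot: [-0.519, 0.481, 0.519, 0.481]
contact_force: [-0.9, 0.5, 0.5]
opening: 0.317
```

```bash
python3 -c "
from h import *
st();prof(zmin=.105)"
```

```text
t 17.70 stand xyz mm [ -9.1  64.6 148.3] F [0.5 0.8 0.5] zang 94.3 q [ 0.21  0.71 -0.31  1.94  0.39  0.55  1.28] open 27.9
y range [-0.091  0.128]
z 0.105 n 5 x [-16.7 -12.6  -9.3]
z 0.115 n 10 x [-18.2 -12.1  -4.3]
z 0.125 n 31 x [-15.8  11.2  13.9]
z 0.135 n 8 x [-15.4  -9.3  -3.4]
z 0.145 n 8 x [-15.2  -8.7   5.2]
z 0.155 n 13 x [-14.9  -6.9   7.4]
z 0.165 n 10 x [-12.8  -4.5   6.1]
z 0.175 n 10 x [-14.6  -8.2  -2.6]
z 0.185 n 45 x [-16.3  -9.6  -3.1]
```

Call:
{"method": "drive_tool", "body": {"series": [{"hand": 2.2,"dx": 0,"dy": 0,"dz": 0,"yaw": 0},{"hand": 1.8,"dx": 0,"dy": 0,"dz": 0,"yaw": 0},{"hand": 1.4,"dx": 0,"dy": 0,"dz": 0,"yaw": 0},{"hand": 1,"dx": 0,"dy": 0,"dz": 0,"yaw": 0},{"hand": 0.5,"dx": 0,"dy": 0,"dz": 0,"yaw": 0},{"hand": 0.5,"dx": 0,"dy": 0,"dz": 0,"yaw": 0},{"hand": 0.5,"dx": -0.2,"dy": 0,"dz": -0.1,"yaw": 0},{"hand": 0.5,"dx": -0.2,"dy": 0,"dz": -0.1,"yaw": 0}], "squeeze": 45}}

```text
clock: 18.75
tool_pos: [0.5229, -0.0598, 0.1521]
eef_rot: [-0.518, 0.481, 0.519, 0.48]
contact_force: [0.1, -0.2, -5.0]
opening: 0.178
```

```bash
python3 -c "
from h import *
st()"
```

```text
t 18.75 stand xyz mm [-11.   65.1 152.1] F [-0.2 -0.1 -5. ] zang 94.3 q [ 0.22  0.7  -0.32  1.94  0.39  0.56  1.28] open 15.7
```

Call:
{"method": "drive_tool", "body": {"series": [{"hand": 0.5,"dx": -1,"dy": 0,"dz": -0.3,"yaw": 0},{"hand": 0.5,"dx": -2,"dy": 0,"dz": -0.5,"yaw": 0},{"hand": 0.5,"dx": -2,"dy": 0,"dz": -1.5,"yaw": 0},{"hand": 0.5,"dx": -2,"dy": 0,"dz": -2,"yaw": 0},{"hand": 0.5,"dx": -1,"dy": 0,"dz": -2,"yaw": 3},{"hand": 0.5,"dx": 0,"dy": 0,"dz": -1.5,"yaw": 7},{"hand": 0.5,"dx": 0,"dy": 0,"dz": 0,"yaw": 10},{"hand": 0.5,"dx": 0,"dy": 0,"dz": 0,"yaw": 10}]}}

```text
clock: 19.75
tool_pos: [0.5281, -0.1381, 0.2322]
eef_rot: [-0.374, 0.6, 0.374, 0.6]
contact_force: [0.5, 0.1, -4.8]
opening: 0.18
```

Call:
{"method": "drive_tool", "body": {"series": [{"hand": 0.5,"dx": 0,"dy": 0,"dz": 0,"yaw": 10},{"hand": 0.5,"dx": 0,"dy": 0,"dz": 0,"yaw": 10},{"hand": 0.5,"dx": 0,"dy": 0,"dz": 0,"yaw": 10},{"hand": 0.5,"dx": 0,"dy": 0,"dz": 0,"yaw": 10},{"hand": 0.5,"dx": 0,"dy": 0,"dz": 0,"yaw": 10},{"hand": 0.5,"dx": 0,"dy": 0,"dz": 0,"yaw": 10},{"hand": 0.5,"dx": 0,"dy": 0,"dz": 0,"yaw": 10},{"hand": 0.5,"dx": 0,"dy": 0,"dz": 0,"yaw": 10}]}}

```text
clock: 20.75
tool_pos: [0.5283, -0.1373, 0.2322]
eef_rot: [0.099, 0.7, -0.099, 0.7]
contact_force: [-0.5, -0.4, -5.9]
opening: 0.175
```

Call:
{"method": "drive_tool", "body": {"series": [{"hand": 0.5,"dx": 0,"dy": 0,"dz": 0,"yaw": 10},{"hand": 0.5,"dx": 0,"dy": 0,"dz": 0,"yaw": 10},{"hand": 0.5,"dx": 0,"dy": 0,"dz": 0,"yaw": 10},{"hand": 0.5,"dx": 0,"dy": 0,"dz": 0,"yaw": 10},{"hand": 0.5,"dx": 0,"dy": 0,"dz": 0,"yaw": 10},{"hand": 0.5,"dx": 0,"dy": 0,"dz": 0,"yaw": 10},{"hand": 0.5,"dx": 0,"dy": 0,"dz": 0,"yaw": 8},{"hand": 0.5,"dx": 0,"dy": 0,"dz": 0,"yaw": 0}]}}

```text
clock: 21.75
tool_pos: [0.5285, -0.1369, 0.2321]
eef_rot: [0.471, 0.527, -0.471, 0.527]
contact_force: [1.0, -0.9, -5.8]
opening: 0.18
```

```bash
python3 -c "
from h import *
to(-.012,.05,.17)
s=snap('scene'); I=s['pixels'][100:230,180:310,::-1]; cv2.imwrite('pics/c6.png',cv2.resize(I,None,fx=5,fy=4.6,interpolation=cv2.INTER_CUBIC))
tile(box=(-.2,0,-.06,.19),zmin=.235,zmax=.275,names=('top',))"
```

```text
t 21.75 stand xyz mm [-88.3  65.1 232.1] F [-1.  -1.  -5.8] zang -83.6 q [-0.14  0.65  0.53  1.84 -0.45  0.78 -0.83] open 15.9
tool d cm [ 6.21  1.82 -7.56]
top few 26
```

View pics/c6.png

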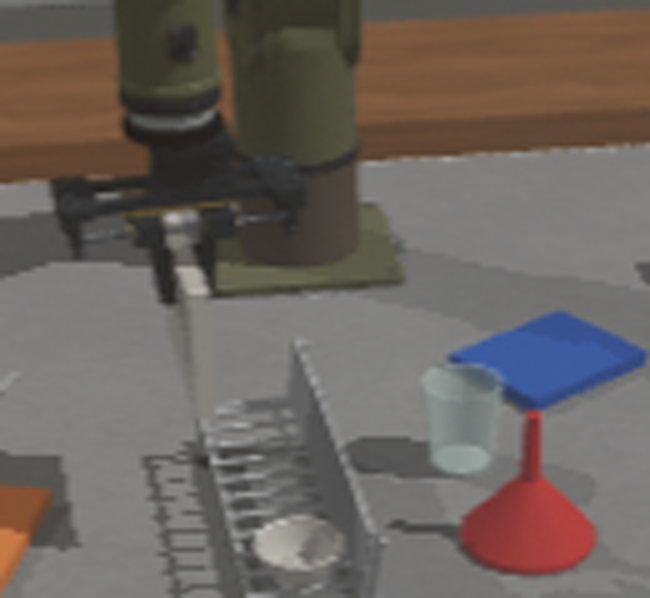

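Call:
{"method": "drive_tool", "body": {"series": [{"hand": 0.5,"dx": 0,"dy": 0,"dz": 0,"yaw": 2.3},{"hand": 0.5,"dx": 0,"dy": 0.5,"dz": -2,"yaw": 0},{"hand": 0.5,"dx": 0.5,"dy": 0.5,"dz": -3,"yaw": 0},{"hand": 0.5,"dx": 1.5,"dy": 0.5,"dz": -2.3,"yaw": 0},{"hand": 0.5,"dx": 2,"dy": 0,"dz": -0.5,"yaw": 0},{"hand": 0.5,"dx": 1.5,"dy": 0,"dz": 0,"yaw": 0},{"hand": 0.5,"dx": 1,"dy": 0,"dz": 0,"yaw": 0},{"hand": 0.5,"dx": 0.5,"dy": 0,"dz": 0,"yaw": 0}]}}

```text
clock: 22.85
tool_pos: [0.538, -0.0591, 0.1618]
eef_rot: [0.482, 0.517, -0.482, 0.517]
contact_force: [-0.8, 0.7, -5.0]
opening: 0.178
```

```bash
python3 -c "
from h import *
to(-.01,.05,.149);prof(zmin=.095)"
```

```text
t 22.85 stand xyz mm [-11.4  50.1 161.8] F [ 0.7  0.8 -5. ] zang -86.0 q [-0.25  0.74  0.47  1.91 -0.56  0.62 -0.92] open 15.7
tool d cm [ 1.28  0.01 -0.14]
y range [-0.098  0.119]
z 0.095 n 25 x [-53.9 -23.5 -13. ]
z 0.105 n 11 x [-19.8 -18.3  -8. ]
z 0.115 n 10 x [-19.3 -11.9  -5.5]
z 0.125 n 31 x [-17.7  11.4  13.4]
z 0.135 n 8 x [-17.4 -11.4  -5. ]
z 0.145 n 11 x [-16.9  -9.   -4.7]
z 0.155 n 6 x [-16.3 -14.   -5.7]
z 0.165 n 11 x [-15.7  -8.4   7.3]
z 0.175 n 9 x [-16.1 -12.    0.3]
z 0.185 n 6 x [-15.9 -11.5  -8. ]
z 0.195 n 35 x [-18.5 -11.   -4.9]
z 0.205 n 10 x [-19.6 -11.1  -5.1]
```

Good clearance; lower gently to touch.

Call:
{"method": "drive_tool", "body": {"series": [{"hand": 0.5,"dx": 0.4,"dy": 0,"dz": 0,"yaw": 0},{"hand": 0.5,"dx": 0.3,"dy": 0,"dz": 0,"yaw": 0},{"hand": 0.5,"dx": 0.2,"dy": 0,"dz": 0,"yaw": 0},{"hand": 0.5,"dx": 0.15,"dy": 0,"dz": 0,"yaw": 0},{"hand": 0.5,"dx": 0.15,"dy": 0,"dz": 0,"yaw": 0},{"hand": 0.5,"dx": 0.1,"dy": 0,"dz": 0,"yaw": 0},{"hand": 0.5,"dx": 0.1,"dy": 0,"dz": 0,"yaw": 0},{"hand": 0.5,"dx": 0,"dy": 0,"dz": 0,"yaw": 0}]}}

```text
clock: 23.9
tool_pos: [0.5381, -0.0583, 0.1485]
eef_rot: [0.482, 0.517, -0.482, 0.517]
contact_force: [-0.0, 0.9, -4.6]
opening: 0.179
```

```bash
python3 -c "
from h import *
st()"
```

```text
t 23.90 stand xyz mm [-10.6  49.9 148.5] F [ 0.9 -0.  -4.6] zang -85.9 q [-0.24  0.76  0.45  1.92 -0.58  0.58 -0.91] open 15.7
```

Call:
{"method": "drive_tool", "body": {"series": [{"hand": 0.5,"dx": 0.1,"dy": 0,"dz": 0,"yaw": 0},{"hand": 0.5,"dx": 0.1,"dy": 0,"dz": 0,"yaw": 0},{"hand": 0.5,"dx": 0.1,"dy": 0,"dz": 0,"yaw": 0},{"hand": 0.5,"dx": 0.05,"dy": 0,"dz": 0,"yaw": 0},{"hand": 0.5,"dx": 0.05,"dy": 0,"dz": 0,"yaw": 0},{"hand": 0.5,"dx": 0,"dy": 0,"dz": 0,"yaw": 0},{"hand": 0.5,"dx": 0,"dy": 0,"dz": 0,"yaw": 0},{"hand": 0.5,"dx": 0,"dy": 0,"dz": 0,"yaw": 0}]}}

```text
clock: 24.9
tool_pos: [0.5383, -0.0587, 0.1481]
eef_rot: [0.483, 0.517, -0.481, 0.517]
contact_force: [-7.6, 2.3, 29.9]
opening: 0.182
```

```bash
python3 -c "
from h import *
st()"
```

```text
t 24.90 stand xyz mm [-11.   49.7 148.1] F [ 2.8  7.4 29.9] zang -86.0 q [-0.24  0.76  0.45  1.93 -0.58  0.58 -0.9 ] open 16.0
```

Call:
{"method": "drive_tool", "body": {"series": [{"hand": 0.5,"dx": -0.1,"dy": 0,"dz": 0,"yaw": 0},{"hand": 0.5,"dx": -0.1,"dy": 0,"dz": 0,"yaw": 0},{"hand": 0.5,"dx": -0.1,"dy": 0,"dz": 0,"yaw": 0},{"hand": 0.5,"dx": 0,"dy": 0,"dz": 0,"yaw": 0},{"hand": 0.5,"dx": 0,"dy": 0,"dz": 0,"yaw": 0},{"hand": 0.5,"dx": 0,"dy": 0,"dz": 0,"yaw": 0},{"hand": 0.5,"dx": 0,"dy": 0,"dz": 0,"yaw": 0},{"hand": 0.5,"dx": 0,"dy": 0,"dz": 0,"yaw": 0}]}}

```text
clock: 25.9
tool_pos: [0.5382, -0.0584, 0.1483]
eef_rot: [0.482, 0.517, -0.482, 0.517]
contact_force: [-3.6, 1.4, 9.1]
opening: 0.179
```

```bash
python3 -c "
from h import *
st()"
```

```text
t 25.90 stand xyz mm [-10.8  49.8 148.3] F [1.7 3.5 9.1] zang -86.0 q [-0.24  0.76  0.45  1.92 -0.58  0.58 -0.91] open 15.7
```

Call:
{"method": "drive_tool", "body": {"series": [{"hand": 0.5,"dx": -0.1,"dy": 0,"dz": 0,"yaw": 0},{"hand": 0.5,"dx": -0.05,"dy": 0,"dz": 0,"yaw": 0},{"hand": 0.5,"dx": 0,"dy": 0,"dz": 0,"yaw": 0},{"hand": 1.7,"dx": 0,"dy": 0,"dz": 0,"yaw": 0},{"hand": 2,"dx": 0,"dy": 0,"dz": 0,"yaw": 0},{"hand": 2.4,"dx": 0,"dy": 0,"dz": 0,"yaw": 0},{"hand": 2.8,"dx": 0,"dy": 0,"dz": 0,"yaw": 0},{"hand": 2.8,"dx": 0,"dy": 0,"dz": 0,"yaw": 0}]}}

```text
clock: 26.9
tool_pos: [0.5381, -0.0584, 0.149]
eef_rot: [0.482, 0.517, -0.482, 0.517]
contact_force: [-0.0, -0.6, 0.1]
opening: 0.318
```

```bash
python3 -c "
from h import *
st();prof(zmin=.105)"
```

```text
t 26.90 stand xyz mm [-10.7  49.9 149. ] F [-0.6  0.1  0.1] zang -85.9 q [-0.24  0.76  0.45  1.92 -0.58  0.59 -0.91] open 28.0
y range [-0.087  0.122]
z 0.105 n 9 x [-18.6 -14.8  -7.6]
z 0.115 n 8 x [-17.5 -12.   10.2]
z 0.125 n 27 x [-12.3  11.4  14.1]
z 0.135 n 4 x [-13.2 -11.5  -5.9]
z 0.145 n 9 x [-16.8  -8.8  -5.1]
z 0.155 n 12 x [-16.6  -8.2   6.5]
z 0.165 n 10 x [-16.  -10.3   4.4]
z 0.175 n 8 x [-15.5  -7.9  -4.3]
z 0.185 n 50 x [-17.3 -10.4  -3.7]
```

Call:
{"method": "drive_tool", "body": {"series": [{"hand": 2.8,"dx": -1.3,"dy": 0,"dz": 0,"yaw": 0},{"hand": 2.8,"dx": -1.3,"dy": 0,"dz": 0,"yaw": 0},{"hand": 2.8,"dx": 0,"dy": -1.8,"dz": 0,"yaw": 0},{"hand": 2.8,"dx": 0,"dy": -1.8,"dz": 0,"yaw": 0},{"hand": 2.4,"dx": 0,"dy": 0,"dz": 0.2,"yaw": 0},{"hand": 2.4,"dx": 0,"dy": 0,"dz": 0.3,"yaw": 0},{"hand": 2.4,"dx": 0,"dy": 0,"dz": 0.3,"yaw": 0},{"hand": 2.4,"dx": 0,"dy": 0,"dz": 0.3,"yaw": 0}]}}

```text
clock: 27.95
tool_pos: [0.5035, -0.0721, 0.1749]
eef_rot: [0.482, 0.517, -0.482, 0.518]
contact_force: [0.7, -0.2, 0.3]
opening: 0.273
```

Call:
{"method": "drive_tool", "body": {"series": [{"hand": 2.4,"dx": 0,"dy": 0,"dz": 0.3,"yaw": 0},{"hand": 2.4,"dx": 0,"dy": 0,"dz": 0.3,"yaw": 0},{"hand": 2.4,"dx": 0,"dy": 0,"dz": 0.3,"yaw": 0},{"hand": 2.4,"dx": 0,"dy": 0,"dz": 0.3,"yaw": 0},{"hand": 2.4,"dx": 0,"dy": 0,"dz": 0.3,"yaw": 0},{"hand": 2.4,"dx": 0,"dy": 0,"dz": 0.3,"yaw": 0},{"hand": 2.4,"dx": 0,"dy": 0,"dz": 0,"yaw": 0},{"hand": 2.4,"dx": 0,"dy": 0,"dz": 0,"yaw": 0}]}}

```text
clock: 28.95
tool_pos: [0.5042, -0.0898, 0.1749]
eef_rot: [0.482, 0.517, -0.482, 0.517]
contact_force: [-0.5, -1.2, 1.0]
opening: 0.271
```

```bash
python3 -c "
from h import *
st();prof(zmin=.105)"
```

```text
t 28.95 stand xyz mm [-39.6  86.  174.9] F [-1.2  0.6  1. ] zang -85.9 q [-0.19  0.69  0.47  1.99 -0.55  0.59 -0.85] open 23.9
y range [-0.082  0.155]
z 0.105 n 9 x [-28.5 -18.3 -14.1]
z 0.115 n 17 x [-29.4 -16.8  18.8]
z 0.125 n 45 x [-33.4  11.2  13.7]
z 0.135 n 9 x [-35.2 -25.2 -22.5]
z 0.145 n 12 x [-38.5 -30.6 -24.9]
z 0.155 n 17 x [-43.7 -32.1 -26.8]
z 0.165 n 11 x [-46.8 -39.6 -31.9]
z 0.175 n 17 x [-51.2 -42.8 -34.5]
z 0.185 n 62 x [-50.7 -42.9 -37.1]
```

Call:
{"method": "drive_tool", "body": {"series": [{"hand": 3.4,"dx": 0,"dy": 0,"dz": -0.2,"yaw": 0},{"hand": 4.3,"dx": 0,"dy": 0,"dz": -0.45,"yaw": 0},{"hand": 5.2,"dx": 0,"dy": 0,"dz": -0.45,"yaw": 0},{"hand": 6.1,"dx": 0,"dy": 0,"dz": -0.45,"yaw": 0},{"hand": 7.0,"dx": 0,"dy": 0,"dz": -0.45,"yaw": 0},{"hand": 7.9,"dx": 0,"dy": 0,"dz": -0.45,"yaw": 0},{"hand": 8.8,"dx": 0,"dy": 0,"dz": -0.45,"yaw": 0},{"hand": 8.8,"dx": 0,"dy": 0,"dz": -0.3,"yaw": 0}]}}

```text
clock: 30.0
tool_pos: [0.502, -0.0576, 0.1749]
eef_rot: [0.482, 0.517, -0.482, 0.517]
contact_force: [-0.3, -0.7, -0.3]
opening: 0.999
```

```bash
python3 -c "
from h import *
st();prof(zmin=.105);tile(box=(-.12,0.03,-.06,.19),zmin=.17,zmax=.205,names=('top',))"
```

```text
t 30.00 stand xyz mm [ -7.3  85.9 174.9] F [-0.7  0.3 -0.3] zang -85.9 q [-0.26  0.69  0.47  2.01 -0.56  0.58 -0.9 ] open 88.0
y range [-0.084  0.155]
z 0.105 n 10 x [-28.5 -20.2 -13.1]
z 0.115 n 19 x [-30.5 -17.2  18.3]
z 0.125 n 43 x [-29.7  11.1  13.8]
z 0.135 n 12 x [-38.3 -31.  -23.6]
z 0.145 n 15 x [-41.2 -28.8 -24.1]
z 0.155 n 15 x [-43.4 -32.7 -27.9]
z 0.165 n 12 x [-47.  -35.6 -30.1]
z 0.175 n 15 x [-50.7 -43.3 -35. ]
z 0.185 n 66 x [-51.1 -42.6 -37. ]
top few 0
```

Call:
{"method": "drive_tool", "body": {"series": [{"hand": 8.8,"dx": 0,"dy": -0.92,"dz": 0.08,"yaw": -10},{"hand": 8.8,"dx": 0,"dy": -0.92,"dz": 0.08,"yaw": -10},{"hand": 8.8,"dx": 0,"dy": -0.92,"dz": 0.08,"yaw": -10},{"hand": 8.8,"dx": 0,"dy": 0,"dz": 0,"yaw": 0},{"hand": 8.8,"dx": 0,"dy": 0,"dz": 0,"yaw": 0},{"hand": 8.8,"dx": 0,"dy": 0,"dz": 0,"yaw": 0},{"hand": 8.8,"dx": 0,"dy": 0,"dz": 0,"yaw": 0},{"hand": 8.8,"dx": 0,"dy": 0,"dz": 0,"yaw": 0}]}}

```text
clock: 31.1
tool_pos: [0.4762, -0.0667, 0.1749]
eef_rot: [0.332, 0.624, -0.332, 0.625]
contact_force: [0.5, -0.1, -0.1]
opening: 0.997
```

```bash
cat >> h.py <<'E'
def fing(L=.05275):
    s,R=st(); p=s['tool_pos']+L*R[:,2]-O; print('finger+z centre',(1e3*np.array([p@f,-p@e])).round(1))
E
python3 -c "
from h import *
fing();prof(zmin=.145)"
```

```text
t 31.10 stand xyz mm [-14.5 112.3 174.9] F [-0.2 -0.5 -0.1] zang -55.9 q [-0.15  0.64  0.31  2.07 -0.39  0.49 -0.52] open 87.8
finger+z centre [-60.2  86. ]
y range [-0.024  0.121]
z 0.145 n 14 x [-36.7 -28.7 -23.6]
z 0.155 n 11 x [-39.8 -32.5 -26.3]
z 0.165 n 10 x [-43.6 -35.4 -29.9]
z 0.175 n 17 x [-48.6 -42.  -31.5]
z 0.185 n 69 x [-47.5 -40.7 -34.2]
```

Call:
{"method": "drive_tool", "body": {"series": [{"hand": 8.8,"dx": 0,"dy": -0.92,"dz": 0.08,"yaw": -10},{"hand": 8.8,"dx": 0,"dy": -0.92,"dz": 0.08,"yaw": -10},{"hand": 8.8,"dx": 0,"dy": -0.92,"dz": 0.08,"yaw": -10},{"hand": 8.8,"dx": 0,"dy": -0.92,"dz": 0.08,"yaw": -10},{"hand": 8.8,"dx": 0,"dy": -0.92,"dz": 0.08,"yaw": -10},{"hand": 8.8,"dx": 0,"dy": -0.92,"dz": 0.08,"yaw": -10},{"hand": 8.8,"dx": 0,"dy": 0,"dz": 0,"yaw": 0},{"hand": 8.8,"dx": 0,"dy": 0,"dz": 0,"yaw": 0}]}}

```text
clock: 32.15
tool_pos: [0.4528, -0.1141, 0.1749]
eef_rot: [-0.024, 0.707, 0.024, 0.707]
contact_force: [-0.3, -1.3, 0.3]
opening: 0.998
```

```bash
python3 -c "
from h import *
fing();prof(zmin=.105)
s=snap('scene'); I=s['pixels'][120:230,190:320,::-1]; cv2.imwrite('pics/c7.png',cv2.resize(I,None,fx=6,fy=5,interpolation=cv2.INTER_CUBIC))"
```

```text
t 32.15 stand xyz mm [-60.2 139.  174.9] F [-1.3  0.4  0.3] zang 3.9 q [ 0.15  0.6   0.    2.1  -0.    0.44  0.22] open 87.9
finger+z centre [-60.4  86.2]
y range [-0.089  0.157]
z 0.105 n 8 x [-23.  -16.1 -11.5]
z 0.115 n 18 x [-29.5 -17.4  19. ]
z 0.125 n 39 x [-32.6  11.2  13.5]
z 0.135 n 11 x [-34.7 -28.2 -21.2]
z 0.145 n 14 x [-39.7 -29.9 -24.4]
z 0.155 n 13 x [-41.5 -32.  -26.5]
z 0.165 n 9 x [-45.6 -39.  -30.2]
z 0.175 n 16 x [-48.4 -42.3 -34.6]
z 0.185 n 70 x [-49.5 -41.2 -35.4]
```

View pics/c7.png

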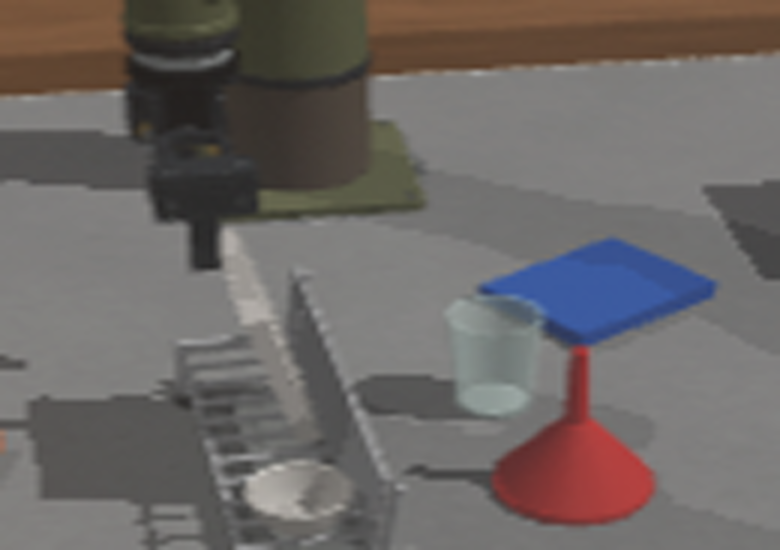

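Call:
{"method": "drive_tool", "body": {"series": [{"hand": 8.8,"dx": 0,"dy": 0,"dz": 0.5,"yaw": 0},{"hand": 8.8,"dx": 0,"dy": 0,"dz": 0.5,"yaw": 0},{"hand": 8.8,"dx": 0,"dy": 0,"dz": 0.5,"yaw": 0},{"hand": 8.8,"dx": 0,"dy": 0,"dz": 0.5,"yaw": 0},{"hand": 8.8,"dx": 0,"dy": 0,"dz": 0.5,"yaw": 0},{"hand": 8.8,"dx": 0,"dy": 0,"dz": 0.5,"yaw": 0},{"hand": 8.8,"dx": 0,"dy": 0,"dz": 0.5,"yaw": 0},{"hand": 8.8,"dx": 0,"dy": 0,"dz": 0.3,"yaw": 0}]}}

```text
clock: 33.25
tool_pos: [0.4911, -0.1117, 0.1749]
eef_rot: [-0.025, 0.707, 0.025, 0.707]
contact_force: [-0.8, -1.1, -0.5]
opening: 0.999
```

```bash
cat >> h.py <<'E'
def edge(zmin,zmax,names=('scene','top'),box=(-.16,.08,-.06,.16)):
    for n in names:
        s=snap(n); P=cloud(s).reshape(-1,3); C=s['pixels'].reshape(-1,3).astype(int)
        d=P-O; X=np.c_[d@f,-d@e,P[:,2]]
        m=(X[:,2]>zmin)&(X[:,2]<zmax)&(X[:,0]>box[0])&(X[:,0]<box[1])&(X[:,1]>box[2])&(X[:,1]<box[3])&(C.min(1)>110)&(C.max(1)-C.min(1)<35)
        Q=X[m]; 
        if len(Q)<20: print(n,'few');continue
        p=np.polyfit(Q[:,1],Q[:,0],1); print(n,len(Q),'y',(1e3*np.percentile(Q[:,1],[1,99])).round(1),'x mean',(1e3*Q[:,0].mean()).round(1),'yaw deg',np.degrees(p[0]).round(1))
E
python3 -c "
from h import *
fing();edge(.18,.2)"
```

```text
t 33.25 stand xyz mm [-60.5 100.6 174.9] F [-1.1  0.9 -0.5] zang 4.1 q [ 0.13  0.63  0.    2.   -0.    0.51  0.21] open 88.0
finger+z centre [-60.6  47.9]
scene 68 y [-25.7 104.7] x mean -41.8 yaw deg 1.7
top few
```

Call:
{"method": "drive_tool", "body": {"series": [{"hand": 8.8,"dx": 0.15,"dy": -0.39,"dz": 0,"yaw": 0},{"hand": 8.8,"dx": 0.17,"dy": -0.37,"dz": 0,"yaw": 0},{"hand": 8.8,"dx": 0.18,"dy": -0.35,"dz": 0,"yaw": 0},{"hand": 8.8,"dx": 0.19,"dy": -0.36,"dz": 0,"yaw": 0},{"hand": 8.8,"dx": 0.22,"dy": -0.34,"dz": 0,"yaw": 0},{"hand": 8.8,"dx": 0.23,"dy": -0.33,"dz": 0,"yaw": 0},{"hand": 8.8,"dx": 0.25,"dy": -0.32,"dz": 0,"yaw": 0},{"hand": 8.8,"dx": 0.26,"dy": -0.31,"dz": 0,"yaw": 0}]}}

```text
clock: 34.35
tool_pos: [0.4928, -0.1398, 0.1583]
eef_rot: [-0.025, 0.707, 0.025, 0.707]
contact_force: [0.3, -1.9, 2.1]
opening: 0.998
```

```bash
python3 -c "
from h import *
fing();prof(zmin=.105);edge(.155,.19,('scene',))"
```

```text
t 34.35 stand xyz mm [-88.7 101.  158.3] F [-1.9 -0.2  2.1] zang 4.0 q [ 0.19  0.67 -0.    1.99  0.01  0.49  0.25] open 87.9
finger+z centre [-88.8  48.2]
y range [-0.075  0.15 ]
z 0.105 n 21 x [-38.3 -26.3 -22. ]
z 0.115 n 42 x [-41.7 -30.8   6.5]
z 0.125 n 51 x [-45.   10.7  14. ]
z 0.135 n 25 x [-55.6 -42.5 -39.1]
z 0.145 n 43 x [-59.  -49.2 -44.8]
z 0.155 n 26 x [-70.2 -56.5 -51.5]
z 0.165 n 27 x [-77.8 -70.3 -58.3]
z 0.175 n 50 x [-74.4 -68.8 -62.4]
scene 101 y [-24.8 117.4] x mean -66.3 yaw deg 3.0
```

Call:
{"method": "drive_tool", "body": {"series": [{"hand": 8.8,"dx": 0.31,"dy": -0.33,"dz": 0,"yaw": 0},{"hand": 8.8,"dx": 0.33,"dy": -0.3,"dz": 0,"yaw": 0},{"hand": 8.8,"dx": 0.34,"dy": -0.3,"dz": 0,"yaw": 0},{"hand": 8.8,"dx": 0.36,"dy": -0.27,"dz": 0,"yaw": 0},{"hand": 8.8,"dx": 0.38,"dy": -0.26,"dz": 0,"yaw": 0},{"hand": 8.8,"dx": 0.4,"dy": -0.23,"dz": 0,"yaw": 0},{"hand": 8.8,"dx": 0.4,"dy": -0.22,"dz": 0,"yaw": 0},{"hand": 8.8,"dx": 0.43,"dy": -0.19,"dz": 0,"yaw": 0}]}}

```text
clock: 35.45
tool_pos: [0.4943, -0.1605, 0.1286]
eef_rot: [-0.025, 0.707, 0.025, 0.707]
contact_force: [0.5, -3.2, 1.0]
opening: 0.996
```

```bash
python3 -c "
from h import *
fing();tile(zmin=.09)
s=snap('scene'); I=s['pixels'][130:240,190:320,::-1]; cv2.imwrite('pics/c8.png',cv2.resize(I,None,fx=6,fy=5,interpolation=cv2.INTER_CUBIC))"
```

```text
t 35.45 stand xyz mm [-109.4  100.9  128.6] F [-3.3 -0.3  1. ] zang 4.0 q [ 0.23  0.73 -0.01  1.99  0.02  0.43  0.28] open 87.7
finger+z centre [-109.5   48.2]
scene 189 normal [0.674 0.01  0.739] c [-51.2  47.5 126.9] lo [-87.3 -22.   97.6] hi [-19.2 128.8 160.1]
top 305 normal [ 0.682 -0.004  0.732] c [-43.4  40.8 115.6] lo [-84.1 -18.9  91.4] hi [-16.6 128.  153.2]
```

View pics/c8.png

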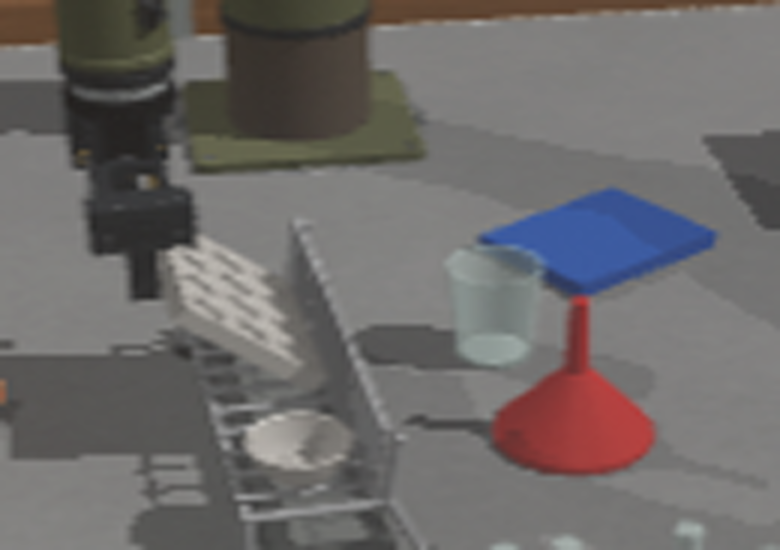

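Call:
{"method": "drive_tool", "body": {"series": [{"hand": 8.8,"dx": 0.4,"dy": -0.2,"dz": 0,"yaw": 0},{"hand": 8.8,"dx": 0.4,"dy": -0.19,"dz": 0,"yaw": 0},{"hand": 8.8,"dx": 0.43,"dy": -0.16,"dz": 0,"yaw": 0},{"hand": 8.8,"dx": 0.43,"dy": -0.15,"dz": 0,"yaw": 0},{"hand": 8.8,"dx": 0.45,"dy": -0.12,"dz": 0,"yaw": 0},{"hand": 8.8,"dx": 0.46,"dy": -0.1,"dz": 0,"yaw": 0},{"hand": 8.8,"dx": 0.47,"dy": -0.08,"dz": 0,"yaw": 0},{"hand": 8.8,"dx": 0.48,"dy": -0.05,"dz": 0,"yaw": 0}]}}

```text
clock: 36.6
tool_pos: [0.4949, -0.1738, 0.0937]
eef_rot: [-0.025, 0.706, 0.022, 0.707]
contact_force: [-0.5, -10.4, 1.4]
opening: 0.997
```

```bash
python3 -c "
from h import *
fing();tile(zmin=.085)"
```

```text
t 36.60 stand xyz mm [-122.7  101.3   93.7] F [-10.3   1.2   1.4] zang 3.8 q [ 0.25  0.79 -0.01  1.99  0.02  0.36  0.29] open 87.9
finger+z centre [-123.    48.5]
scene 223 normal [ 0.393 -0.004  0.92 ] c [-58.8  46.  109.7] lo [-105.7  -19.8   91.7] hi [-19.1 127.2 129.9]
top 336 normal [0.372 0.012 0.928] c [-50.8  40.1 101.8] lo [-106.7  -19.1   87.2] hi [-20.  127.1 125.5]
```

Call:
{"method": "drive_tool", "body": {"series": [{"hand": 8.8,"dx": 0.45,"dy": 0,"dz": 0,"yaw": 0},{"hand": 8.8,"dx": 0.45,"dy": -0.02,"dz": 0,"yaw": 0},{"hand": 8.8,"dx": 0.45,"dy": -0.04,"dz": 0,"yaw": 0},{"hand": 8.8,"dx": 0.45,"dy": -0.04,"dz": 0,"yaw": 0},{"hand": 8.8,"dx": 0.45,"dy": -0.03,"dz": 0,"yaw": 0},{"hand": 8.8,"dx": 0.45,"dy": -0.03,"dz": 0,"yaw": 0},{"hand": 8.8,"dx": 0.45,"dy": -0.03,"dz": 0,"yaw": 0},{"hand": 8.8,"dx": 0.35,"dy": -0.02,"dz": 0,"yaw": 0}]}}

```text
clock: 37.7
tool_pos: [0.4953, -0.1785, 0.0587]
eef_rot: [-0.024, 0.706, 0.02, 0.707]
contact_force: [0.7, -13.6, -1.0]
opening: 1.002
```

```bash
python3 -c "
from h import *
fing();tile(zmin=.078)"
```

```text
t 37.70 stand xyz mm [-127.4  101.2   58.7] F [-13.6   0.3  -1. ] zang 3.6 q [ 0.26  0.86 -0.    2.    0.03  0.28  0.29] open 88.3
finger+z centre [-127.9   48.5]
scene 239 normal [ 0.081 -0.002  0.997] c [-62.7  45.6  91.2] lo [-114.4  -21.7   85.3] hi [-20.7 126.7  96.1]
top 303 normal [-0.018  0.014  1.   ] c [-51.3  44.8  86.6] lo [-91.6 -17.9  82.3] hi [-24.2 125.9  90.6]
```

Call:
{"method": "drive_tool", "body": {"series": [{"hand": 8.8,"dx": 0.2,"dy": 0,"dz": 0,"yaw": 0},{"hand": 8.8,"dx": 0.2,"dy": 0,"dz": 0,"yaw": 0},{"hand": 8.8,"dx": 0.2,"dy": 0,"dz": 0,"yaw": 0},{"hand": 8.8,"dx": 0.15,"dy": 0,"dz": 0,"yaw": 0},{"hand": 8.8,"dx": 0.15,"dy": 0,"dz": 0,"yaw": 0},{"hand": 8.8,"dx": 0.1,"dy": 0,"dz": 0,"yaw": 0},{"hand": 8.8,"dx": 0.1,"dy": 0,"dz": 0,"yaw": 0},{"hand": 8.8,"dx": 0.1,"dy": 0,"dz": 0,"yaw": 0}]}}

```text
clock: 38.8
tool_pos: [0.4955, -0.1793, 0.0477]
eef_rot: [-0.024, 0.706, 0.019, 0.708]
contact_force: [-2.5, -13.3, 8.6]
opening: 0.996
```

```bash
python3 -c "
from h import *
fing();tile(zmin=.076)"
```

```text
t 38.80 stand xyz mm [-128.3  101.1   47.7] F [-13.1   3.5   8.6] zang 3.5 q [ 0.26  0.88 -0.    2.    0.03  0.26  0.29] open 87.7
finger+z centre [-128.8   48.4]
scene 236 normal [-0.023  0.005  1.   ] c [-63.4  46.1  85.7] lo [-114.3  -21.2   81.6] hi [-23.3 129.9  89.3]
top 270 normal [-0.131  0.02   0.991] c [-51.   48.1  83.6] lo [-90.8 -19.3  77.2] hi [-24.1 128.1  90.1]
```

Call:
{"method": "drive_tool", "body": {"series": [{"hand": 8.8,"dx": -0.05,"dy": -0.2,"dz": 0,"yaw": 0},{"hand": 8.8,"dx": 0,"dy": -0.2,"dz": 0,"yaw": 0},{"hand": 8.8,"dx": 0,"dy": -0.2,"dz": 0,"yaw": 0},{"hand": 8.8,"dx": 0,"dy": -0.3,"dz": 0,"yaw": 0},{"hand": 8.8,"dx": 0,"dy": -0.5,"dz": 0,"yaw": 0},{"hand": 8.8,"dx": 0,"dy": -2,"dz": 0,"yaw": 0},{"hand": 8.8,"dx": 0,"dy": -2.5,"dz": 0,"yaw": 0},{"hand": 8.8,"dx": -1,"dy": -2.5,"dz": 0,"yaw": 0}]}}

```text
clock: 39.9
tool_pos: [0.5005, -0.2561, 0.0564]
eef_rot: [-0.025, 0.707, 0.026, 0.706]
contact_force: [-0.6, -0.6, 0.6]
opening: 0.997
```

Call:
{"method": "drive_tool", "body": {"series": [{"hand": 8.8,"dx": -3,"dy": -0.5,"dz": 0,"yaw": 0},{"hand": 8.8,"dx": -4,"dy": 0,"dz": 0,"yaw": 0},{"hand": 8.8,"dx": -4,"dy": 0,"dz": 0,"yaw": 0},{"hand": 8.8,"dx": -4,"dy": 0,"dz": 0,"yaw": 0},{"hand": 8.8,"dx": -4,"dy": 0,"dz": 0,"yaw": 0},{"hand": 8.8,"dx": 0,"dy": 0,"dz": 0,"yaw": 0},{"hand": 8.8,"dx": 0,"dy": 0,"dz": 0,"yaw": 0},{"hand": 8.8,"dx": 0,"dy": 0,"dz": 0,"yaw": 0}]}}

```text
clock: 40.9
tool_pos: [0.5005, -0.261, 0.2457]
eef_rot: [-0.025, 0.708, 0.026, 0.706]
contact_force: [-0.8, -0.4, 0.1]
opening: 1.003
```

```bash
python3 -c "
from h import *
st();tile(zmin=.076)
tile(zmin=.082,zmax=.1)
for n in('scene',):
    s=snap(n); I=s['pixels'][110:250,170:320,::-1]; cv2.imwrite('pics/c9.png',cv2.resize(I,None,fx=5,fy=4.2,interpolation=cv2.INTER_CUBIC))
s=snap('top');I=s['pixels'][:,:,::-1]; Q=cloud(s)[165:225,262:310].reshape(-1,3); C=I[165:225,262:310].reshape(-1,3); Q=Q[(C.min(1)>100)&(Q[:,2]>.079)&(Q[:,2]<.092)]
d=Q-O;print(cv2.minAreaRect((1e3*np.c_[d@f,-d@e]).astype(np.float32)))"
```

```text
t 40.90 stand xyz mm [-210.1  102.   245.7] F [-0.3  0.8  0.1] zang 4.1 q [ 0.43  0.6  -0.06  1.74  0.05  0.8   0.43] open 88.3
scene 291 normal [-0.015  0.001  1.   ] c [-70.9  52.8  86. ] lo [-117.5  -22.    82.2] hi [-23.6 128.   89.4]
top 566 normal [-0.026  0.004  1.   ] c [-73.8  56.6  83.7] lo [-119.8  -19.1   79.3] hi [-26. 129.  88.]
scene 305 normal [-0.014  0.005  1.   ] c [-71.4  52.8  86. ] lo [-117.9  -22.5   82.3] hi [-23.1 128.6  89.7]
top 494 normal [-0.01  -0.001  1.   ] c [-72.7  56.   85.1] lo [-119.4  -18.5   82.1] hi [-26.8 129.2  89.2]
((-55.38556671142578, 70.5224838256836), (181.9361114501953, 131.42727661132812), 89.23908996582031)
```

View pics/c9.png

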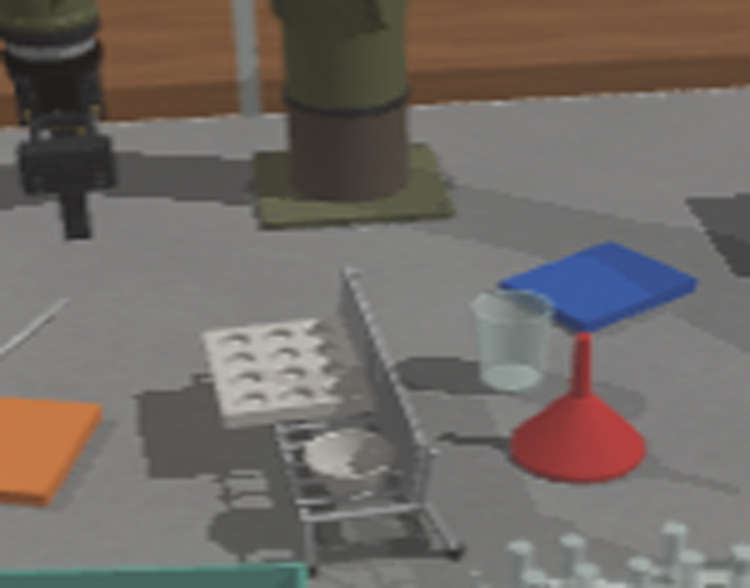

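```bash
python3 -c "
from h import *
workorder.finish_job(); st()"
```

```text
the job is handed in; nothing more can be done
the job is handed in; nothing more can be done
```

The tile now lies flat on the deck, wells up, with its back edge against the backboard, and I handed the job in at about 41 s of the 72 s.

**What I did:** I pressed a finger side against the overhanging front edge and followed the arc up until the tile leaned on the backboard by itself. I then backed off for about 0.7 s before taking it again. I gripped the top edge, lifted it clear, turned it 180° and stood it on the deck. Then I tipped it forward onto one finger and lowered it along the same arc, pressing it against the board.

**Last checks, by depth camera after the arm had moved clear:**

| Check | Measured | Allowed |
|---|---|---|
| Tilt from flat | about 0.01–0.03 rad | 0.06 rad |
| Top face height | 84–86 mm, expected 86 mm | centre within 4 mm |
| Front edge | x ≈ -119.5 mm, so middle ≈ -60 mm | middle -74 to -52 mm |
| Middle, sideways | y ≈ +53 to +55 mm | -30 to +95 mm |

- **Squareness:** it looked square in the picture, within about 1°. My one numeric fit of it picked up stray points beyond the tile (182 × 131 mm for a 150 × 120 mm tile), so I disregarded it.
- **Other things:** in the last picture the dish, funnel, beaker and spatula looked unmoved. I did not measure them, and I did not check the cup, wash bottle or reagent jar after the start.
- **Hardest contact:** setting the tile on its edge, I overshot slightly. The wrist then showed about 30 N, roughly 35 N on the stand against the 60 N limit. The readings came once per call, so a brief higher peak could have been missed.

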